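# Slide the carriage clock back to its place on the shelf

### The arm

A 6-joint arm with a two-finger parallel gripper is mounted at the origin on the work surface. World frame = base frame: x ahead of the robot, y to its left, z up, the work surface at z = 0. Lengths are in m, angles in rad, forces in N, time in s.
With the tool pointing down it reaches from about 0.35 to 0.975 m from the base axis. Payload 4.9 kg.
Tool frame: the origin (TCP) lies on the centre line of the jaws, within the pads' length; the fingertips stand ahead of it and the grasp point (between the pads) is the TCP (manip.tip_extent is the z of the fingertips in the tool frame, in m); z points along the fingers, y is the line along which they close (so a half turn about z gives the same grasp; the last joint's range is limited). The gripper opens to 85 mm and grips with 20 to 120 N. Pads are 22 mm wide; open, the fingers measure 114 mm over their backs; the gripper's body (76 mm by 85 mm) begins 54 mm behind the grasp point. The pads swing forward as they close: fully open they stand 13 mm farther back than shut.
Start: joints at [-1.405, 0.053, 1.613, -0, 1.476, -0.119], TCP at [0.176, -0.6, 0.25] pointing down, gripper open.
Joint ranges: [-3.01, 3.01], [-1.01, 2.22], [0.06, 2.58], [-1.02, 4.17], [0.09, 2.62], [-3.14, 3.14]. Speed limits (rad/s): [2.57, 2.57, 3.14, 3.14, 3.14, 3.14].

### API

Orientations are given as a unit quaternion [w, x, y, z].
In Python, from plant import manip gives the robot as it stands. The module is installed in compiled form; this text tells all that it offers.
- The arm moves only by the shell command python3 -m crank 'ROWS'. ROWS is a JSON object with one list for each field, all of the same length, 1 to 5, a row being the entries at one place: finger_gap (the opening from 0.0 (shut) to 1.0 (fully open)), dx, dy, dz (the shift in shares of the most that a row can go, 1 being 62.5 mm), wx, wy, wz (a rotation vector in a scale on which 1.0 is pi rad); each row shifts and turns the commanded pose from where the row before left it, along the tool's axes as they then stand; what a row does not reach is not made up. A row lasts 1/8 s, in which the tool goes at most 0.0625 m and 0.188 rad, less where a joint would pass 70% of its speed; a pose out of reach is approached as far as the arm can. The fingers move at their own pace and stop on an object; the grip force is fixed at half the most. Time passes only in rows, so rows that do not move let the fingers close. It prints the time, the measured TCP pose, the force, the opening and the grip force at its end. A shift or turn number past 1, either way, is cut back to 1. Input that does not fit is refused with a message, and nothing moves.
- manip.state(): the state, without advancing time (a new reading comes with each control period).
- manip.grab_frame(name): name is "side" or "top" or "wrist"; returns (picture, depth): 384x512x3 uint8, red, green, blue; 384x512 float32, m along the optical axis (not along the pixel's ray), 0 where there is no reading.
- manip.camera_params(name): a dict with "intrinsics" (3x3 intrinsics, pixels), "xyz" and "orientation" of the camera in the world. Camera axes: x right, y down, z forward; pixel columns grow to the right and rows downward; lengths in m; the calibration is good to about 2 mm. A picture is of the moment at which its call begins: read the wrist's pose just before it. camera_params takes no time and is no camera call; for the wrist camera it gives the pose at the moment of the call.
- manip.job_done(): hands the job in; it is judged then, once.
Trained networks look in the newest picture that a camera, given by its name, has taken for a name from the list of things; names that differ only in an ending like _2 or _b are one class to them, and where a whole thing is asked for, a point or a joint stands for the part that bears it (a point fixed in the world has none). Each returns a list of dicts, best first, with "conf" (0 to 1); they miss things now and then, are a little off and sometimes report something else, mostly with a low value. They report only what shows in the picture. A call takes as long as a camera call.
- manip.look_for(camera, query): "extent" ([left, top, right, bottom] in pixels, round what is visible of it).
- manip.outline_of(camera, query): "region" (384x512 bool, what is visible of it) and "extent" ([left, top, right, bottom] in pixels, round what is visible of it).
- manip.mark_of(camera, query): "centre" ([row, column] in pixels: a listed point, or the origin of a listed thing).
The state is a dict: "time": time; "joint_pos": joint angles; "joint_vel": joint speeds; "joint_efforts": joint torques, N m; "tool_pos": TCP position; "tool_rot": TCP orientation; "contact_force": force on the tool from outside, world axes, zero at the start; "ft_torque": the same for the moment, N m; "gripper_width": opening from 0.0 (shut) to 1.0 (fully open); "grasp_force": force on a finger pad.
Only numpy, scipy, OpenCV 4.12 (cv2) and the standard library are available. Lean on these libraries where they do the work, as an engineer would, in place of code of your own. Each camera call takes 0.05 s, during which the arm holds its last target. There are 200 camera calls.

### The job

Put the brass carriage clock back in its place: gently slide it, on its black plinth, along the shelf until the plinth stands square with its back touching the low wooden stop rail and centred left to right on the green leather inlay, the dial still to the front. Push with the fingertips or the outside of the fingers on the black plinth only; do not touch the clock itself, do not lift, tip or grasp anything, and leave everything else on the shelf as it lies.

Things in the scene. Friction and masses are not known exactly. Their poses are not given: they have to be found in the camera images.
- clock: Black wooden display plinth with the brass carriage clock fixed on it, loose, 0.8 to 0.9 kg together, friction on the shelf 0.45 to 0.75. Origin: centre of the plinth's underside; z up; its -x axis points to the dial's side (front, towards the robot). The plinth, where to push, is 130 mm (x) by 140 mm (y) with plain upright sides up to 22 mm, then a step 6 mm in, up to 26 mm.
- clock_case: The brass carriage clock on the middle of the plinth, not to be touched. Its brass foot is 68 mm (x) by 74 mm (y), so the plinth juts out 31 mm in front and behind and 33 mm left and right; glass case above it 62 by 68 mm; flat top 124 mm and handle 153 mm above the shelf. Origin: centre of its foot, 26 mm above the shelf, axes as the plinth's.
- clock_front (a point): Middle of the front side of the plinth, 65 mm in front of its centre (its -x), 10 mm above the shelf.
- rail: Low wooden stop rail screwed to the shelf: 20 mm deep (x), 460 mm long (y), 22 mm high. Origin: centre of its underside; -x points towards the robot; its front face, the stop, lies 10 mm from the origin on that side. It may stand a few degrees askew; the clock must be square to it.
- mark: Green leather inlay with a thin gilt border, flush with the shelf, 140 mm (x) by 160 mm (y), touching the rail's front face, left or right along it, axes as the rail's. Origin: on its left-right middle line, 40 mm in front of the rail's face. The plinth pushed home, its centre 65 mm in front of the rail's face, leaves 10 mm of leather on its left and right.
- watch_stand: Pewter pocket watch stand, loose, round base 72 mm across, 143 mm high, watch hoop 67 mm across at 76 to 143 mm height. It stands before the rail on the side where the leather is not. Origin: centre of the underside. Leave alone.
- enamel_dial: Small white enamel clock dial lying flat, 45 mm across, 4 mm thick, near the middle of the rail. Origin: centre of the underside. Leave alone.
- key_a: Steel winding key lying flat on the left of the shelf, 55 mm long (own x), 48 mm wide, 9 mm high; origin at the underside near the middle. Leave alone.
- key_b: Steel winding key like key_a, on the right of the shelf. Leave alone.
- loupe: Black watchmaker's loupe standing on the left, 38 mm across, 30 mm high. Origin: centre of the underside. Leave alone.
- wax_tin: Round tin of wax polish on the right, 79 mm across, 28 mm high. Origin: centre of the underside. Leave alone.

How it is judged:
At the end, for the whole second after the job is handed in: The clock stands at rest, upright, with the back of its plinth within 4 mm of the rail, square to it within 3 degrees, dial to the front, its centre within 12 mm of the leather's centre left to right; the other things lie within 10 mm of where they were (x of clock in the frame of rail between -0.079 and -0.066 m and x of clock_front in the frame of rail between -0.146 and -0.125 m and y of clock in the frame of mark between -0.012 and 0.012 m and angle between the x axis of clock and the x axis of rail, either way round below 0.055 rad and height (world z) of clock below 0.004 m and angle between clock's own z axis and vertical below 0.03 rad and linear speed of clock below 0.01 m/s and angular speed of clock below 0.05 rad/s and distance of each of watch_stand, enamel_dial, key_a, key_b, loupe, wax_tin from where it was at the start of the episode below 0.01 m); the robot touches nothing.
It fails at once if the robot touches the brass clock above its plinth (contact force between clock_case and the fingers above 0.3 N or contact force between clock_case and the arm above 0.3 N).
It fails at once if the clock is lifted or tipped (height (world z) of clock above 0.006 m or angle between clock's own z axis and vertical above 0.08 rad).
It fails at once if the clock is shoved or knocked (faster than 0.25 m/s) or rammed against the rail with over 40 N (linear speed of clock above 0.25 m/s or contact force between clock and rail above 40 N).
It fails at once if another thing on the shelf is moved by more than 10 mm or the watch stand is tipped (distance of any of watch_stand, enamel_dial, key_a, key_b, loupe, wax_tin from where it was at the start of the episode above 0.01 m or angle between watch_stand's own z axis and vertical above 0.15 rad).
It also fails if it takes over 54 s, if anything falls off the work surface, if the arm or the gripper's body presses on something with over 40 N, if the wrist force passes 120 N, or if a joint passes its speed limit or range.

## Working session

There is one attempt and no reset: what is moved stays moved. The work goes in short steps, Python scripts to look and compute and a shell command to move; the robot and the scene stay as the last step left them, time stands still between calls to the robot, and variables do not carry over. Pictures are saved under pics/ and viewed, at most 10 in all, crops included, and the job is handed in when it is done.

```bash
mkdir -p pics; cat > h.py <<'E'
import numpy as np, cv2
from plant import manip
from scipy.spatial.transform import Rotation as R
def q2R(q): return R.from_quat([q[1],q[2],q[3],q[0]]).as_matrix()
def cloud(cam):
    img,d=manip.grab_frame(cam); p=manip.camera_params(cam)
    K=np.array(p["intrinsics"]); v,u=np.mgrid[:384,:512]
    P=np.stack([(u-K[0,2])/K[0,0]*d,(v-K[1,2])/K[1,1]*d,d],-1)@q2R(p["orientation"]).T+np.array(p["xyz"])
    P[d==0]=np.nan
    return img,P
def save(img,n): cv2.imwrite("pics/"+n,img[...,::-1])
E
python3 - <<'E'
from h import *
s=manip.state(); print({k:np.round(v,3) for k,v in s.items()}); print(manip.tip_extent)
np.set_printoptions(precision=4,suppress=True)
for c in ["top","side"]:
    img,P=cloud(c); save(img,c+"0.png"); np.save(c+"0.npy",P)
    print(c,manip.camera_params(c))
    for q in ["clock","rail","mark","watch_stand","enamel_dial","key_a","loupe","wax_tin"]:
        for r in manip.outline_of(c,q)[:2]:
            if r["conf"]<.3: continue
            m=r["region"]; X=P[m]; X=X[~np.isnan(X[:,0])]
            print(c,q,round(r["conf"],2),r["extent"],np.median(X,0),np.percentile(X,2,axis=0),np.percentile(X,98,axis=0))
            np.save(f"{c}_{q}.npy",m) if r["conf"]>.5 else 0
E
```

```text
{'time': np.float64(0.0), 'joint_pos': array([-1.405,  0.053,  1.614, -0.   ,  1.476, -0.119]), 'joint_vel': array([-0.   , -0.001,  0.001, -0.002,  0.   , -0.001]), 'joint_efforts': array([-1.0000e-03, -3.9368e+01, -3.7018e+01, -0.0000e+00,  7.0000e-03,
       -0.0000e+00]), 'tool_pos': array([ 0.176, -0.599,  0.249]), 'tool_rot': array([-0.001,  0.99 ,  0.142, -0.   ]), 'contact_force': array([ 0.085,  0.494, -0.202]), 'ft_torque': array([ 0.027,  0.057, -0.031]), 'grasp_force': np.float64(0.0), 'gripper_width': np.float64(1.0)}
0.019
top {'intrinsics': array([[415.8385,   0.    , 252.9235],
       [  0.    , 415.8385, 184.4147],
       [  0.    ,   0.    ,   1.    ]]), 'xyz': array([ 0.4873, -0.0129,  1.0465]), 'orientation': array([ 0.0336, -0.6965,  0.7159, -0.0365])}
top clock 0.8 [215.5, 183.0, 278.4, 239.3] [0.5198 0.002  0.0274] [ 0.4594 -0.0628  0.0203] [0.5863 0.0684 0.1444]
top rail 0.65 [142.1, 117.3, 324.6, 145.6] [0.7321 0.0226 0.0218] [ 0.7071 -0.1921 -0.0014] [0.758  0.2452 0.0264]
top rail 0.35 [167.1, 142.6, 198.2, 168.7] [0.6661 0.1445 0.0148] [0.6392 0.1177 0.004
[... 1597 characters left out ...]
2, 120.3, 284.7, 169.4] [0.6702 0.1398 0.0168] [ 0.6418  0.1143 -0.0007] [0.7018 0.1917 0.1376]
side watch_stand 0.35 [209.1, 144.2, 240.3, 206.6] [ 0.5227 -0.0257  0.0936] [ 0.4912 -0.036   0.0292] [0.5545 0.0272 0.145 ]
side enamel_dial 0.69 [284.2, 184.0, 300.2, 196.9] [0.6968 0.0247 0.0052] [0.6771 0.0069 0.001 ] [0.7165 0.0448 0.008 ]
side key_a 0.8 [165.3, 330.2, 195.3, 361.1] [ 0.4229 -0.3754  0.0072] [ 0.4001 -0.3904  0.0005] [ 0.4428 -0.342   0.0104]
side key_a 0.62 [209.3, 145.8, 237.7, 202.6] [ 0.5226 -0.0257  0.0931] [ 0.4912 -0.0359  0.0304] [0.5545 0.0267 0.1451]
side loupe 0.41 [236.4, 124.2, 252.9, 138.7] [0.597  0.3153 0.0123] [ 0.5819  0.3052 -0.0012] [0.6151 0.3547 0.0319]
```

```bash
cat >> h.py <<'E'
def rect(X):
    r=cv2.minAreaRect((X[:,:2]*1000).astype(np.float32)); c,s,a=r
    a=(a+45)%90-45
    return np.round(c,1),np.round(s,1),round(a,2)
def clock(P,zlo=.019,zhi=.031,c0=None,rad=.1):
    m=(P[...,2]>zlo)&(P[...,2]<zhi)&(np.hypot(P[...,0]-c0[0],P[...,1]-c0[1])<rad)
    n,l,st,ce=cv2.connectedComponentsWithStats(m.astype(np.uint8))
    return P[l==1+np.argmax(st[1:,4])]
E
python3 - <<'E'
from h import *
for c in ["top","side"]:
    P=np.load(c+"0.npy")
    X=clock(P,c0=(.523,.002)); print(c,"clock",rect(X))
    m=np.load(c+"_rail.npy") if c=="top" else (P[...,2]>.014)&(P[...,2]<.03)&(P[...,0]>.7)
    m&=(P[...,2]>.014)&(P[...,2]<.03)&(P[...,0]>.69); n,l,st,ce=cv2.connectedComponentsWithStats(m.astype(np.uint8)); Y=P[l==1+np.argmax(st[1:,4])]; print("rail",rect(Y))
    m=np.load(c+"_mark.npy"); m=cv2.morphologyEx(m.astype(np.uint8),cv2.MORPH_OPEN,np.ones((5,5)))>0
    Z=P[m]; Z=Z[abs(Z[:,2])<.008]; print("mark",rect(Z))
a=cv2.imread("pics/top0.png")[90:270,60:440]; b=cv2.imread("pics/side0.png")[90:380,130:430]
cv2.imwrite("pics/v1.png",cv2.resize(a,None,fx=2.1,fy=2.1)); 
E
```

```text
top clock (array([522.6,   2.4]), array([129.8, 140. ]), 6.59)
rail (array([733.6,  27.4]), array([ 22.4, 458.7]), 5.13)
mark (array([ 664.8, -105.3]), array([141. , 162.2]), 5.1)
side clock (array([523.4,  -0.8]), array([129.9, 137.6]), 6.67)
rail (array([733.5,  25.5]), array([ 21.7, 459.8]), 5.05)
mark (array([ 665.3, -103.4]), array([142.1, 164.5]), 5.31)
```

View pics/v1.png

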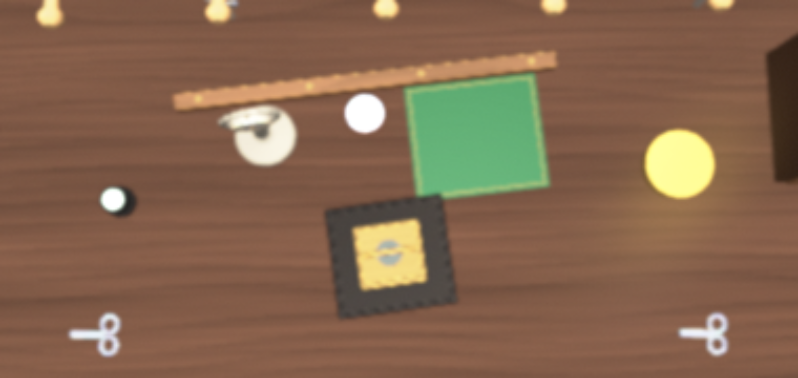

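Top view: the plinth is at about px (390,255), yaw 6.6°. The rail is yawed about 5.1°, and the leather lies to its right, at (477,137). The dial and watch stand sit left of the leather. The clock therefore has to go about 118 mm right and then 137 mm back, in the rail frame. First I turn and tilt the tool.

The manual's scale: shifts go in shares of 62.5 mm and turns go in shares of pi rad. Converting my numbers, -0.18 rad / 3.1416 = -0.0573.

```bash
cat >> h.py <<'E'
C,E0=np.array([.7335,.0265]),np.deg2rad(5.1)
Q=np.array([[np.cos(E0),-np.sin(E0)],[np.sin(E0),np.cos(E0)]])
def rail(p): return Q.T@(np.array(p)[:2]-C)
def world(x,y,z): return np.r_[C+Q@[x,y],z]
def goto(x,y,z,yaw=None,tilt=0):
    """delta in tool axes to the TCP target in rail coords; tool x yaw rel. rail (deg), tilt about tool y"""
    s=manip.state(); T=q2R(s["tool_rot"]); d=T.T@(world(x,y,z)-s["tool_pos"])
    print("t",round(s["time"],2),"tcp rail",np.round(rail(s["tool_pos"]),4),round(s["tool_pos"][2],4),"F",np.round(s["contact_force"],1))
    print("d",np.round(d,4))
    if yaw is not None:
        G=(R.from_euler("z",yaw,degrees=True)*R.from_euler("z",E0)*R.from_euler("x",np.pi)*R.from_euler("y",tilt)).as_matrix()
        print("rot",np.round(R.from_matrix(T.T@G).as_rotvec(),3),"d after rot",np.round(G.T@(world(x,y,z)-s["tool_pos"]),4))
E
python3 -m crank '{"finger_gap": [1,1,1,1,1],"dx": [0,0,0,0,0],"dy": [0,0,0,0,0],"dz": [0,0,0,0,0],"wx": [0,0,0,0,0],"wy": [0,0,0,0,0],"wz": [-0.0573,-0.0573,-0.0573,-0.0573,-0.0573]}'
python3 -m crank '{"finger_gap": [1,1,1,1,1],"dx": [0,0,0,0,0],"dy": [0,0,0,0,0],"dz": [0,0,0,0,0],"wx": [0,0,0,0,0],"wy": [0,0,0,-0.0414,-0.0414],"wz": [-0.0573,-0.0573,-0.0366,0,0]}'
python3 -c "
from h import *
goto(-.212,.13,.25,90,-.26)"
```

```text
time: 1.52
tool_pos: [0.1756, -0.5998, 0.2503]
tool_rot: [-0.0, 0.828, 0.561, -0.0]
contact_force: [-0.2, 0.3, -0.2]
gripper_width: 1.005
grasp_force: 0.0
time: 2.15
tool_pos: [0.1756, -0.6003, 0.2507]
tool_rot: [0.097, 0.669, 0.731, -0.089]
contact_force: [-0.7, 1.1, -0.5]
gripper_width: 1.0
grasp_force: 0.0
t 2.15 tcp rail [-0.6114 -0.5748] 0.2507 F [-0.7  1.1 -0.5]
d [ 0.6805  0.3993 -0.1836]
rot [ 0.     0.005 -0.   ] d after rot [ 0.6813  0.3994 -0.1805]
```

To row units: 0.048 m is 0.768, 0.028 m is 0.448.

```bash

python3 -m crank '{"finger_gap": [1,1,1,1,1],"dx": [0.768,0.768,0.768,0.768,0.768],"dy": [0.448,0.448,0.448,0.448,0.448],"dz": [-0.208,-0.208,-0.208,-0.208,-0.208],"wx": [0,0,0,0,0],"wy": [0,0,0,0,0],"wz": [0,0,0,0,0]}' | head -2
python3 -m crank '{"finger_gap": [1,1,1,1,1],"dx": [0.768,0.768,0.768,0.768,0.768],"dy": [0.448,0.448,0.448,0.448,0.448],"dz": [-0.208,-0.208,-0.208,-0.208,-0.208],"wx": [0,0,0,0,0],"wy": [0,0,0,0,0],"wz": [0,0,0,0,0]}' | head -2
python3 -c "
from h import *
goto(-.212,.13,.25,90,-.26)"
```

```text
time: 2.78
tool_pos: [0.2933, -0.3381, 0.2517]
time: 3.4
tool_pos: [0.4108, -0.0777, 0.2531]
t 3.4 tcp rail [-0.3307 -0.0751] 0.2531 F [ 0.8 -0.3 -0. ]
d [ 0.199   0.1187 -0.0497]
rot [ 0.002  0.001 -0.   ] d after rot [ 0.199   0.1187 -0.0497]
```

To row units: 0.05 m is 0.8, 0.03 m is 0.48.

```bash

python3 -m crank '{"finger_gap": [1,1,1,1,1],"dx": [0.8,0.8,0.8,0.8,0],"dy": [0.48,0.48,0.48,0.48,0],"dz": [-0.2,-0.2,-0.2,-0.2,0],"wx": [0,0,0,0,0],"wy": [0,0,0,0,0],"wz": [0,0,0,0,0]}' | head -2
python3 -m crank '{"finger_gap": [1,1,1,1],"dx": [0.232,0.232,0.232,0],"dy": [0,0,0,0],"dz": [0.872,0.872,0.872,0],"wx": [0,0,0,0],"wy": [0,0,0,0],"wz": [0,0,0,0]}' | head -2
python3 - <<'E'
from h import *
goto(-.212,.11,.033,90,-.26)
img,P=cloud("side"); save(img[60:300,130:400],"v2.png")
s=manip.state(); q=s["tool_pos"]; print(q)
img2,P2=cloud("top")
for P in (P,P2):
    T=(P-q)@q2R(s["tool_rot"]); m=(abs(T[...,0])<.03)&(abs(T[...,1])<.07)&(abs(T[...,2])<.08)&(P[...,2]>.01)
    X=T[m]; print(m.sum(),np.percentile(X,[1,5,50,95,99],axis=0).round(3))
a=cv2.imread("pics/v2.png"); cv2.imwrite("pics/v2.png",cv2.resize(a,None,fx=2.4,fy=2.4))
E
```

```text
time: 4.03
tool_pos: [0.5123, 0.1394, 0.2485]
time: 4.53
tool_pos: [0.5072, 0.1347, 0.0755]
t 4.53 tcp rail [-0.2158  0.1279] 0.0755 F [-0.2 -0.  -0.3]
d [-0.0063  0.0043  0.0456]
rot [-0.011  0.002  0.002] d after rot [-0.0063  0.0038  0.0457]
[0.51003194 0.13538078 0.079181  ]
779 [[-0.021 -0.069 -0.08 ]
 [-0.019 -0.064 -0.078]
 [-0.012 -0.001 -0.055]
 [ 0.002  0.063 -0.004]
 [ 0.011  0.068  0.005]]
441 [[-0.02  -0.069 -0.079]
 [-0.018 -0.064 -0.077]
 [-0.012 -0.019 -0.051]
 [ 0.006  0.063 -0.011]
 [ 0.009  0.068 -0.002]]
```

View pics/v2.png

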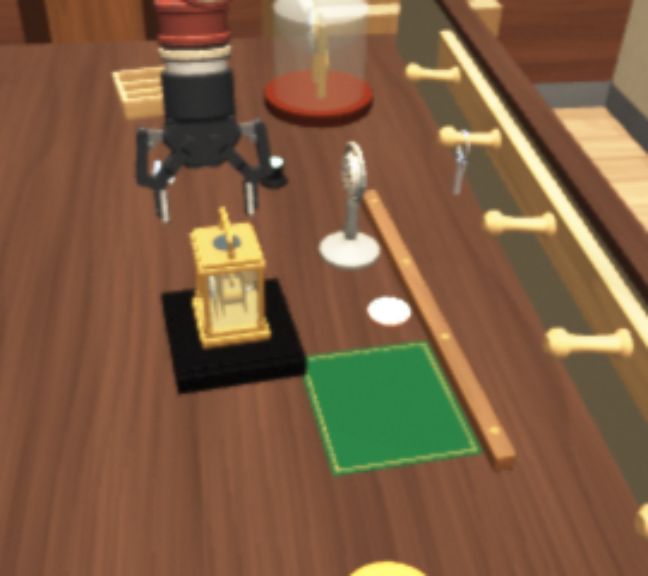

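Side view: the open gripper is at px (200,170), left of the clock, with its fingertips straddling the plinth's left side. Open, the tips reach about 6 mm past the TCP. I lower it now.

To row units: 0.02 m is 0.32, 0.016 m is 0.256.

```bash

python3 -m crank '{"finger_gap": [1,1,1,1,1],"dx": [0.08,0.08,0.08,0,0],"dy": [0.016,0.016,0.016,0,0],"dz": [0.32,0.32,0.256,0,0],"wx": [0,0,0,0,0],"wy": [0,0,0,0,0],"wz": [0,0,0,0,0]}'
python3 - <<'E'
from h import *
for i in range(3): goto(-.212,.09,.016)
img,P=cloud("side")
s=manip.state(); q=s["tool_pos"]; 
T=(P-q)@q2R(s["tool_rot"]); m=(abs(T[...,0])<.03)&(abs(T[...,1])<.07)&(T[...,2]>-.02)&(T[...,2]<.03)&(P[...,2]>.005)
print(m.sum(),np.percentile(P[m],[1,5,50,95,99],axis=0).round(3))
E
```

```text
time: 5.25
tool_pos: [0.5146, 0.1368, 0.0223]
tool_rot: [0.096, 0.669, 0.732, -0.087]
contact_force: [0.1, -0.2, 0.0]
gripper_width: 1.001
grasp_force: 0.0
t 5.25 tcp rail [-0.2082  0.1294] 0.0223 F [ 0.1 -0.2  0. ]
d [-0.0364 -0.0038  0.0162]
t 5.25 tcp rail [-0.2082  0.1294] 0.0223 F [ 0.1 -0.2  0. ]
d [-0.0364 -0.0038  0.0162]
t 5.25 tcp rail [-0.2082  0.1294] 0.0223 F [ 0.1 -0.2  0. ]
d [-0.0364 -0.0038  0.0162]
62 [[0.46  0.119 0.022]
 [0.46  0.119 0.025]
 [0.47  0.127 0.036]
 [0.57  0.14  0.043]
 [0.57  0.14  0.045]]
```

To row units: -0.0193 m is -0.3088, 0.005 m is 0.08.

```bash

python3 -m crank '{"finger_gap": [1,1,1,1,1],"dx": [0.016,0.024,-0.3088,-0.3088,0],"dy": [-0.016,-0.016,0,0,0],"dz": [0.08,0.08,0.0816,0.0816,0],"wx": [0,0,0,0,0],"wy": [0,0,0,0,0],"wz": [0,0,0,0,0]}'
python3 - <<'E'
from h import *
goto(-.212,.09,.012)
img,P=cloud("side")
s=manip.state(); q=s["tool_pos"]; print(q,rail(q))
T=(P-q)@q2R(s["tool_rot"]); m=(abs(T[...,0])<.03)&(abs(T[...,1])<.07)&(T[...,2]>-.02)&(T[...,2]<.03)&(P[...,2]>.005)
print(m.sum(),np.percentile(P[m],[1,5,50,95,99],axis=0).round(3))
save(cv2.resize(img[110:240,170:330],None,fx=4,fy=4),"v3.png")
E
```

```text
time: 5.92
tool_pos: [0.5161, 0.0948, 0.0122]
tool_rot: [0.096, 0.67, 0.731, -0.088]
contact_force: [0.8, -0.1, -0.1]
gripper_width: 1.0
grasp_force: 0.0
t 5.92 tcp rail [-0.2104  0.0873] 0.0122 F [ 0.8 -0.1 -0.1]
d [ 0.0026 -0.0016 -0.0005]
[0.51618179 0.09550211 0.01220047] [-0.21032397  0.08804729]
58 [[0.458 0.068 0.013]
 [0.461 0.077 0.016]
 [0.47  0.085 0.024]
 [0.571 0.097 0.034]
 [0.574 0.098 0.034]]
```

View pics/v3.png

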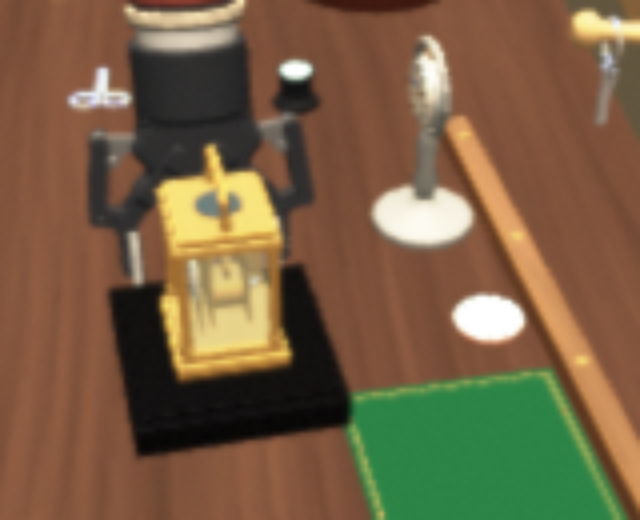

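The fingertips are just left of the plinth, about 12 mm off the shelf. Now I push to the right.

To row units: -0.0097 m is -0.1552, -0.0077 m is -0.1232.

```bash

python3 -m crank '{"finger_gap": [1,1,1,1,1],"dx": [-0.0928,-0.0928,-0.1232,-0.1552,-0.1552],"dy": [0,0,0,0,0],"dz": [0.024,0.024,0.032,0.0416,0.0416],"wx": [0,0,0,0,0],"wy": [0,0,0,0,0],"wz": [0,0,0,0,0]}'
python3 - <<'E'
from h import *
goto(-.212,.04,.012)
for c in ("side","top"):
    img,P=cloud(c); r=rect(clock(P,c0=(.523,-.02))); print(r,rail(r[0]/1000))
E
```

```text
time: 6.6
tool_pos: [0.5196, 0.0572, 0.0122]
tool_rot: [0.095, 0.669, 0.732, -0.087]
contact_force: [-0.2, 5.3, 1.0]
gripper_width: 1.001
grasp_force: 2.8
t 6.6 tcp rail [-0.2103  0.0496] 0.0122 F [-0.2  5.3  1. ]
d [-0.0093 -0.0017  0.0026]
(array([523.2, -21.3]), array([130.1, 154.1]), 4.84) [-0.21371658 -0.02891629]
(array([522.7, -21.9]), array([129.6, 148.6]), 4.83) [-0.21426794 -0.02946947]
```

To row units: -0.0097 m is -0.1552, 0.0026 m is 0.0416.

```bash

python3 -m crank '{"finger_gap": [1,1,1,1,1],"dx": [-0.1552,-0.1552,-0.1552,-0.1552,-0.1552],"dy": [0,0,0,0,0],"dz": [0.0416,0.0416,0.0416,0.0416,0.0416],"wx": [0,0,0,0,0],"wy": [0,0,0,0,0],"wz": [0,0,0,0,0]}'
python3 -m crank '{"finger_gap": [1,1,1,1],"dx": [-0.1552,-0.1552,-0.1552,0],"dy": [0,0,0,0],"dz": [0.0416,0.0416,0.0416,0],"wx": [0,0,0,0],"wy": [0,0,0,0],"wz": [0,0,0,0]}'
python3 - <<'E'
from h import *
goto(-.212,-.042,.012)
for c in ("side","top"):
    img,P=cloud(c); X=clock(P,c0=(.52,-.12),rad=.1); r=rect(X)
    Y=np.array([rail(x) for x in X]); print(r,np.percentile(Y,[.5,99.5],axis=0).round(4))
E
```

```text
time: 7.32
tool_pos: [0.5241, 0.0075, 0.0122]
tool_rot: [0.095, 0.669, 0.732, -0.087]
contact_force: [-0.3, 6.9, 2.8]
gripper_width: 1.002
grasp_force: 3.2
time: 7.82
tool_pos: [0.5268, -0.0236, 0.0121]
tool_rot: [0.096, 0.669, 0.731, -0.088]
contact_force: [-0.8, -0.1, 0.7]
gripper_width: 0.998
grasp_force: 0.1
t 7.83 tcp rail [-0.2103 -0.0316] 0.0121 F [-0.8 -0.1  0.7]
d [-0.01   -0.0017  0.0028]
(array([ 530.7, -102.2]), array([129.9, 152. ]), 5.02) [[-0.278  -0.185 ]
 [-0.1493 -0.037 ]]
(array([ 530.2, -103.5]), array([129.8, 144.6]), 4.93) [[-0.2785 -0.1827]
 [-0.1499 -0.0438]]
```

To row units: 0.029 m is 0.464, 0.015 m is 0.24.

```bash

python3 -m crank '{"finger_gap": [1,1,1,1,1],"dx": [-0.0736,-0.0736,0,0.24,0.464],"dy": [0,0,0,0,0],"dz": [0.0192,0.0208,0,-0.064,-0.1232],"wx": [0,0,0,0,0],"wy": [0,0,0,0,0],"wz": [0,0,0,0,0]}'
python3 -m crank '{"finger_gap": [1,1,1,1,1],"dx": [-0.2464,-0.2464,-0.2464,-0.1232,0],"dy": [0,0,0,0,0],"dz": [-0.928,-0.928,-0.928,-0.464,0],"wx": [0,0,0,0,0],"wy": [0,0,0,0,0],"wz": [0,0,0,0,0]}'
python3 - <<'E'
from h import *
for c in ("side","top"):
    img,P=cloud(c); X=clock(P,c0=(.52,-.12),rad=.1); r=rect(X); print(r,rail(r[0]/1000))
goto(-.33,-.1244,.23,0,.26)
E
```

```text
time: 8.55
tool_pos: [0.5234, 0.0129, 0.0119]
tool_rot: [0.096, 0.67, 0.731, -0.088]
contact_force: [0.2, -0.1, -0.2]
gripper_width: 0.999
grasp_force: 0.0
time: 9.18
tool_pos: [0.5251, 0.0132, 0.2255]
tool_rot: [0.098, 0.669, 0.731, -0.086]
contact_force: [0.9, 0.4, -0.5]
gripper_width: 1.0
grasp_force: 0.0
(array([ 532. , -115.4]), array([129.9, 142.5]), 4.99) [-0.21331638 -0.12342603]
(array([ 531.4, -114. ]), array([130.2, 140.1]), 5.01) [-0.21378955 -0.12197823]
t 9.28 tcp rail [-0.211   0.0054] 0.2207 F [-0.4  0.1 -0.7]
d [-0.1277 -0.1191  0.0246]
rot [-1.000e-03  4.090e-01  1.586e+00] d after rot [-0.1126  0.1298 -0.0396]
```

To row units: 0.18 rad / 3.1416 = 0.0573.

```bash

python3 -m crank '{"finger_gap": [1,1,1,1,1],"dx": [0,0,0,0,0],"dy": [0,0,0,0,0],"dz": [0,0,0,0,0],"wx": [0,0,0,0,0],"wy": [0.0414,0.0414,0,0,0],"wz": [0,0,0.0573,0.0573,0.0573]}'|head -2
python3 -m crank '{"finger_gap": [1,1,1,1,1],"dx": [0,0,0,0,0],"dy": [0,0,0,0,0],"dz": [0,0,0,0,0],"wx": [0,0,0,0,0],"wy": [0,0,0,0,0],"wz": [0.0573,0.0573,0.0573,0.0573,0.0573]}'|head -2
python3 -m crank '{"finger_gap": [1,1,1,1,1],"dx": [0,0,0,0,0],"dy": [0,0,0,0,0],"dz": [0,0,0,0,0],"wx": [0,0,0,0,0],"wy": [0,0.0414,0.0414,0,0],"wz": [0.0414,0,0,0,0]}'
python3 - <<'E'
from h import *
goto(-.32,-.1244,.22,0,.26)
E
```

```text
time: 9.9
tool_pos: [0.522, 0.0128, 0.2185]
time: 10.52
tool_pos: [0.522, 0.013, 0.2185]
time: 11.15
tool_pos: [0.5232, 0.0128, 0.2207]
tool_rot: [-0.006, 0.991, 0.044, 0.128]
contact_force: [0.3, 0.1, 0.3]
gripper_width: 1.001
grasp_force: 0.0
t 11.15 tcp rail [-0.2107  0.005 ] 0.2207 F [0.3 0.1 0.3]
d [-0.106   0.1294 -0.0271]
rot [-0.001  0.003  0.001] d after rot [-0.1058  0.1294 -0.0274]
```

To row units: 0.0431 m is 0.6896, -0.0353 m is -0.5648.

```bash

python3 -m crank '{"finger_gap": [1,1,1,1,1],"dx": [-0.5648,-0.5648,-0.5648,0,0],"dy": [0.6896,0.6896,0.6896,0,0],"dz": [-0.144,-0.144,-0.144,0,0],"wx": [0,0,0,0,0],"wy": [0,0,0,0,0],"wz": [0,0,0,0,0]}'|head -2
python3 -m crank '{"finger_gap": [1,1,1,1,1],"dx": [-0.2192,-0.2192,-0.2192,0,0],"dy": [0,0,0,0,0],"dz": [0.824,0.824,0.824,0,0],"wx": [0,0,0,0,0],"wy": [0,0,0,0,0],"wz": [0,0,0,0,0]}'|head -5
python3 - <<'E'
from h import *
goto(-.315,-.1244,.012,0,.26)
E
```

```text
time: 11.78
tool_pos: [0.4268, -0.126, 0.221]
time: 12.4
tool_pos: [0.428, -0.1257, 0.063]
tool_rot: [-0.005, 0.99, 0.046, 0.13]
contact_force: [1.2, 0.3, 0.4]
gripper_width: 1.001
t 12.4 tcp rail [-0.3178 -0.1244] 0.063 F [1.2 0.3 0.4]
d [-0.0105 -0.0001  0.05  ]
rot [ 0.    -0.002  0.003] d after rot [-0.0104 -0.      0.05  ]
```

To row units: 0.0252 m is 0.4032, 0.0097 m is 0.1552.

```bash

python3 -m crank '{"finger_gap": [1,1,1,1,1],"dx": [-0.0848,-0.0848,0,0.1552,0.0928],"dy": [0,0,0,0,0],"dz": [0.4032,0.4032,0,0.0416,0.024],"wx": [0,0,0,0,0],"wy": [0,0,0,0,0],"wz": [0,0,0,0,0]}'
python3 -m crank '{"finger_gap": [1,1,1,1,1],"dx": [0.0928,0.0928,0.0928,0.1552,0.1552],"dy": [0,0,0,0,0],"dz": [0.024,0.024,0.024,0.0416,0.0416],"wx": [0,0,0,0,0],"wy": [0,0,0,0,0],"wz": [0,0,0,0,0]}'
python3 - <<'E'
from h import *
goto(-.153,-.1244,.012,0,.26)
for c in ("side","top"):
    img,P=cloud(c); X=clock(P,c0=(.55,-.12),rad=.1); r=rect(X)
    Y=np.array([rail(x) for x in X]); print(r,np.percentile(Y,[.5,99.5],axis=0).round(4))
save(cv2.resize(img[120:260,200:360],None,fx=4,fy=4),"v4.png")
E
```

```text
time: 13.02
tool_pos: [0.4474, -0.1251, 0.0121]
tool_rot: [-0.005, 0.99, 0.045, 0.131]
contact_force: [0.7, -0.8, 0.2]
gripper_width: 0.997
grasp_force: 0.0
time: 13.65
tool_pos: [0.4816, -0.1205, 0.009]
tool_rot: [-0.006, 0.991, 0.045, 0.127]
contact_force: [-10.3, -0.4, 8.5]
gripper_width: 1.003
grasp_force: 5.2
t 13.65 tcp rail [-0.264 -0.124] 0.009 F [-10.3  -0.4   8.5]
d [0.1081 0.0006 0.0251]
rot [-0.002  0.005  0.002] d after rot [0.108  0.0004 0.0256]
(array([ 556.4, -112.9]), array([130.5, 141.8]), 4.89) [[-0.2532 -0.1929]
 [-0.1247 -0.0587]]
(array([ 557.4, -111. ]), array([129.6, 140.4]), 5.47) [[-0.252  -0.1909]
 [-0.1233 -0.052 ]]
```

View pics/v4.png

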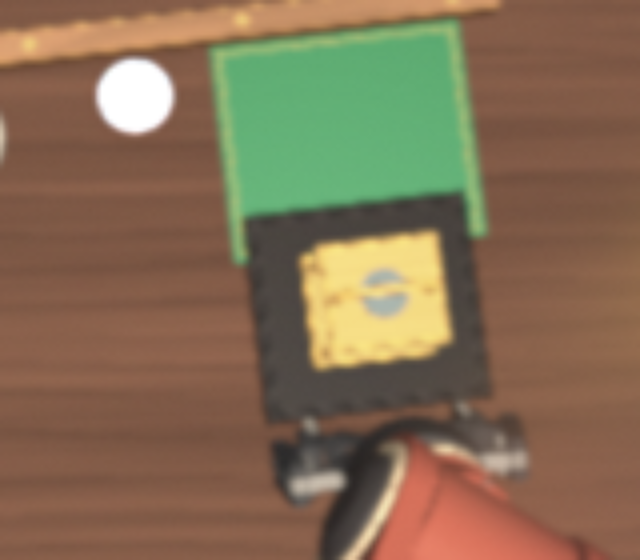

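Top view: the plinth (370,300) is centred on the leather and square, with both fingertips on its front. The tips are rubbing the shelf slightly, so I raise them 3 mm while pushing on.

To row units: 0.0105 m is 0.168, 0.0097 m is 0.1552.

```bash

python3 -m crank '{"finger_gap": [1,1,1,1,1],"dx": [0.168,0.1552,0.1552,0.1552,0.1552],"dy": [0,0,0,0,0],"dz": [-0.0064,0.0416,0.0416,0.0416,0.0416],"wx": [0,0,0,0,0],"wy": [0,0,0,0,0],"wz": [0,0,0,0,0]}'
python3 -m crank '{"finger_gap": [1,1,1,1,1],"dx": [0.1552,0.1552,0.1552,0.1552,0],"dy": [0,0,0,0,0],"dz": [0.0416,0.0416,0.0416,0.0416,0],"wx": [0,0,0,0,0],"wy": [0,0,0,0,0],"wz": [0,0,0,0,0]}'
python3 - <<'E'
from h import *
goto(-.153,-.1244,.012,0,.26)
for c in ("side","top"):
    img,P=cloud(c); X=clock(P,c0=(.65,-.12),rad=.095); r=rect(X)
    Y=np.array([rail(x) for x in X]); print(r,np.percentile(Y,[.5,99.5],axis=0).round(4))
E
```

```text
time: 14.38
tool_pos: [0.5334, -0.1161, 0.0124]
tool_rot: [-0.006, 0.991, 0.045, 0.129]
contact_force: [-3.7, -0.8, -2.5]
gripper_width: 1.002
grasp_force: 1.7
time: 15.0
tool_pos: [0.5748, -0.1129, 0.0137]
tool_rot: [-0.005, 0.99, 0.045, 0.131]
contact_force: [0.2, 0.8, -0.5]
gripper_width: 0.997
grasp_force: 0.1
t 15.0 tcp rail [-0.1704 -0.1248] 0.0137 F [ 0.2  0.8 -0.5]
d [ 0.0164 -0.0004  0.0061]
rot [ 0.001 -0.003  0.001] d after rot [ 0.0164 -0.0004  0.0061]
(array([ 650.7, -113.9]), array([142.4, 146.5]), -6.0) [[-0.1761 -0.1933]
 [-0.0309 -0.06  ]]
(array([ 647.8, -103.4]), array([133.4, 140.1]), 4.94) [[-0.1601 -0.191 ]
 [-0.031  -0.0525]]
```

To row units: 0.0058 m is 0.0928, 0.0019 m is 0.0304.

```bash

python3 -m crank '{"finger_gap": [1,1,1,1],"dx": [0.0928,0.0928,0.0304,0.0304],"dy": [0,0,0,0],"dz": [0.024,0.024,0.008,0.008],"wx": [0,0,0,0],"wy": [0,0,0,0],"wz": [0,0,0,0]}'
python3 -m crank '{"finger_gap": [1,1],"dx": [0.016,0.016],"dy": [0,0],"dz": [0.0048,0.0048],"wx": [0,0],"wy": [0,0],"wz": [0,0]}'
python3 - <<'E'
from h import *
goto(-.153,-.1244,.012,0,.26)
for c in ("side","top"):
    img,P=cloud(c); X=clock(P,c0=(.658,-.12),rad=.075)
    Y=np.array([rail(x) for x in X]); print(np.percentile(Y,[.5,99.5],axis=0).round(4))
E
```

```text
time: 15.6
tool_pos: [0.5881, -0.1116, 0.0133]
tool_rot: [-0.006, 0.991, 0.045, 0.128]
contact_force: [-10.7, -0.9, 7.1]
gripper_width: 0.997
grasp_force: 4.9
time: 15.85
tool_pos: [0.5901, -0.1114, 0.0133]
tool_rot: [-0.006, 0.991, 0.045, 0.128]
contact_force: [-9.0, -0.7, 6.6]
gripper_width: 1.0
grasp_force: 5.1
t 15.85 tcp rail [-0.1551 -0.1246] 0.0133 F [-9.  -0.7  6.6]
d [ 0.0017 -0.0002  0.0018]
rot [-0.     0.002  0.001] d after rot [ 0.0017 -0.0002  0.0018]
[[-0.1464 -0.1931]
 [-0.017  -0.0743]]
[[-0.1449 -0.1912]
 [-0.0165 -0.0657]]
```

To row units: 0.001 m is 0.016, 0.0003 m is 0.0048.

```bash

for i in 1; do python3 -m crank '{"finger_gap": [1,1],"dx": [0.016,0.016],"dy": [0,0],"dz": [0.0048,0.0048],"wx": [0,0],"wy": [0,0],"wz": [0,0]}'|sed -n '2p;4p'
python3 -m crank '{"finger_gap": [1],"dx": [0.016],"dy": [0],"dz": [0.0048],"wx": [0],"wy": [0],"wz": [0]}'|sed -n '2p;4p'; python3 -m crank '{"finger_gap": [1],"dx": [0.016],"dy": [0],"dz": [0.0048],"wx": [0],"wy": [0],"wz": [0]}'|sed -n '2p;4p'; done
```

```text
tool_pos: [0.5921, -0.1112, 0.0132]
contact_force: [-10.9, -1.8, 8.2]
tool_pos: [0.5932, -0.1111, 0.0132]
contact_force: [-9.6, -0.9, 7.6]
tool_pos: [0.5942, -0.111, 0.0132]
contact_force: [-9.7, -0.0, 9.2]
```

To row units: 0.001 m is 0.016, 0.0003 m is 0.0048.

```bash

python3 -m crank '{"finger_gap": [1],"dx": [0.016],"dy": [0],"dz": [0.0048],"wx": [0],"wy": [0],"wz": [0]}'|sed -n '2p;4p'; python3 -m crank '{"finger_gap": [1],"dx": [0.008],"dy": [0],"dz": [0.0016],"wx": [0],"wy": [0],"wz": [0]}'|sed -n '2p;4p'
python3 - <<'E'
from h import *
for c in ("side","top"):
    img,P=cloud(c); X=clock(P,c0=(.658,-.12),rad=.075)
    Y=np.array([rail(x) for x in X]); print(np.percentile(Y,[.5,99.5],axis=0).round(4))
save(cv2.resize(img[100:220,220:360],None,fx=4.5,fy=4.5,interpolation=cv2.INTER_NEAREST),"v5.png")
E
```

```text
tool_pos: [0.5952, -0.1109, 0.0132]
contact_force: [-10.8, -1.0, 7.7]
tool_pos: [0.5954, -0.1109, 0.0132]
contact_force: [-13.8, 0.0, 11.0]
[[-0.1465 -0.1931]
 [-0.0172 -0.07  ]]
[[-0.1395 -0.191 ]
 [-0.0154 -0.0655]]
```

View pics/v5.png

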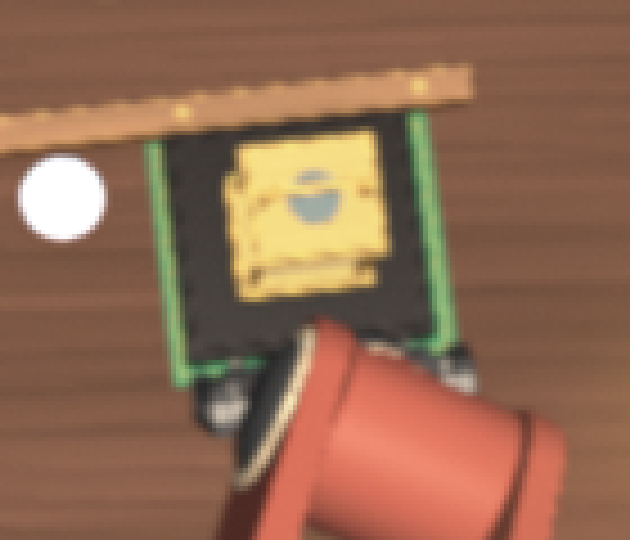

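The plinth looks flush with the rail and about evenly placed on the leather. The force has started to rise, so I press a little more to confirm contact.

```bash

python3 -m crank '{"finger_gap": [1],"dx": [0.008],"dy": [0],"dz": [0.0016],"wx": [0],"wy": [0],"wz": [0]}'|sed -n '2p;4p'; python3 -m crank '{"finger_gap": [1],"dx": [0.008],"dy": [0],"dz": [0.0016],"wx": [0],"wy": [0],"wz": [0]}'|sed -n '2p;4p'
```

```text
tool_pos: [0.5954, -0.1109, 0.0131]
contact_force: [-15.9, -2.0, 13.3]
tool_pos: [0.5955, -0.1109, 0.0131]
contact_force: [-19.5, -1.9, 15.3]
```

The plinth has seated: force rises with no motion. I retreat and look.

To row units: -0.029 m is -0.464, -0.0193 m is -0.3088.

```bash

python3 -m crank '{"finger_gap": [1,1,1,1,1],"dx": [-0.0768,-0.3088,-0.464,-0.464,-0.464],"dy": [0,0,0,0,0],"dz": [-0.0208,-0.0816,-0.1232,-0.1232,-0.1232],"wx": [0,0,0,0,0],"wy": [0,0,0,0,0],"wz": [0,0,0,0,0]}'
python3 -m crank '{"finger_gap": [1,1,1,1],"dx": [0.1648,0.2464,0.2464,0],"dy": [0,0,0,0],"dz": [-0.6176,-0.928,-0.928,0],"wx": [0,0,0,0],"wy": [0,0,0,0],"wz": [0,0,0,0]}'
python3 - <<'E'
from h import *
for c in ("side","top"):
    img,P=cloud(c); X=clock(P,zlo=.0235,c0=(.658,-.12),rad=.085); r=rect(X)
    print(r,rail(r[0]/1000))
    o=manip.outline_of(c,"mark")
    save(cv2.resize(img[90:270,170:370],None,fx=3,fy=3),"v6%s.png"%c)
a=[cv2.imread("pics/v6%s.png"%c) for c in("side","top")]
cv2.imwrite("pics/v6.png",cv2.resize(np.hstack(a),(800,360)))
E
```

```text
time: 17.68
tool_pos: [0.4831, -0.1211, 0.0133]
tool_rot: [-0.005, 0.99, 0.044, 0.131]
contact_force: [-0.2, -0.1, 0.3]
gripper_width: 1.004
grasp_force: 0.0
time: 18.18
tool_pos: [0.4871, -0.1227, 0.1809]
tool_rot: [-0.002, 0.99, 0.045, 0.137]
contact_force: [-0.6, 0.3, -0.7]
gripper_width: 1.005
grasp_force: 0.0
(array([ 669. , -103.1]), array([120.3, 131.3]), 5.48) [-0.07576535 -0.12335324]
(array([ 669.6, -102.3]), array([130.7, 135.5]), 6.14) [-0.07509661 -0.12260974]
```

View pics/v6.png

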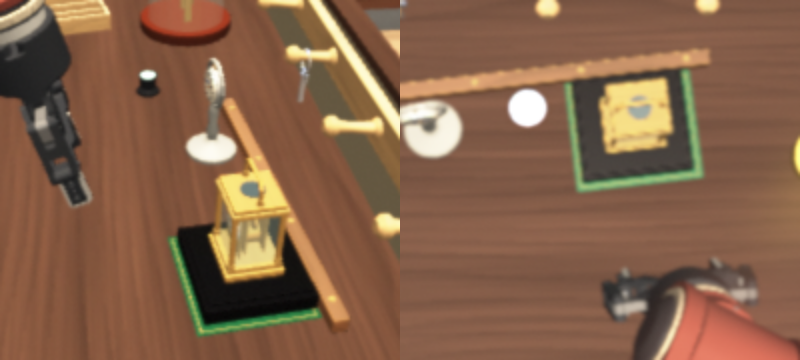

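The clock stands on the leather, flush against the rail, at rail x −75 mm and within about 2 mm of centred. The robot is clear and the other things are where they were, so I hand in.

```bash
python3 -c "
from plant import manip
print(manip.job_done())"
```

```text
the job is handed in; nothing more can be done
None
```

The clock stands against the rail, square to within about a degree and about 2 mm off the leather's centre by my camera measurements, and the job is handed in; the hand-in call returned no verdict.

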